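Demagnetise the spare vice jaw plates

TASK

Demagnetise the spare vice jaw plates: first turn the dial in the well of the demagnetiser back to off (its stop, pointer at the dot), then lift every jaw plate off its peg and lay them all down in the demagnetiser's tray, and only when all lie in it turn the dial up so that its pointer stands at the long stroke. Let it run there for at least three seconds, then turn the dial back to off. Leave the other things on the bench where they are, and take your hand off everything at the end.

Things in the scene. Friction and masses are not known exactly. Their poses are not given: they have to be found in the camera images.
- demagnetiser: Grey bench demagnetiser, fixed: a low box 164 (x) x 269 (y) x 62 mm high, origin at the centre of its underside. It stands endways, its +y end toward the robot. At its -y side an open tray, at its +y side a level panel, top 62 mm above the bench, with a round well 81 mm across and 34 mm deep; the well's axis is 83.5 mm from the origin along +y. The dial stands in the well.
- tray (a point): Centre of the tray's floor, 32 mm above the bench, axes as the demagnetiser's. The tray is 148 (x) x 155 (y) mm inside; its walls are 6 mm thick and stand 28 mm above its floor (rim 60 mm above the bench).
- dial_top (a point): Centre of the top of the dial's grip bar, on the dial's axis, 55 mm above the bench (7 mm below the lip of the well); turns with the dial. The bar is 14 mm thick (its x), 44 mm long (its y, white pointer line on the +y half) and 20 mm high, on a flange 48 mm across whose top is 35 mm above the bench. Fingers must go down inside the well beside the bar and stay inside it while turning.
- dial (a joint): Dial angle, rad: 0 = off (a stop; pointer at the white dot, toward the demagnetiser's +y), growing clockwise seen from above, other stop at 2.7. The long stroke is at 2.1 (two short ticks at 1.1 and 1.6). Starts between 0.9 and 1.9. About 0.05 N m of friction; it stays where it is left.
- off_mark (a point): The white dot on the panel at the edge of the well: off.
- run_mark (a point): The long white stroke on the panel at the edge of the well (middle of the stroke): run.
- peg_rail: Dark steel stand, fixed, origin on the bench under the middle of its rail (240 mm along y, 14 x 22 mm, top at z = 231 mm; posts at y = +-60 mm on low feet). Three pegs 8 mm thick point to its -x at y = +80, 0, -80 mm, axes at z = 220 mm: level to 48 mm out, then the tip turns up, ending 54 mm out, its top 12 mm above the axis.
- jaw_plate_0: Spare steel vice jaw plate, one of two or three alike, 0.28 kg, 98 mm long (its z, up while it hangs), 42 mm wide (y), 12 mm thick (x), origin at its centre; a hole 26 mm across through the thickness, 26 mm from the origin along +z. It hangs by the hole on a peg, 32 mm in front of the rail's middle, origin at z = 185 mm; it comes off when raised 8 to 18 mm and drawn 40 mm toward the tip.
- jaw_plate_1: Spare steel vice jaw plate, one of two or three alike, 0.28 kg, 98 mm long (its z, up while it hangs), 42 mm wide (y), 12 mm thick (x), origin at its centre; a hole 26 mm across through the thickness, 26 mm from the origin along +z. It hangs by the hole on a peg, 32 mm in front of the rail's middle, origin at z = 185 mm; it comes off when raised 8 to 18 mm and drawn 40 mm toward the tip.
- jaw_plate_2: Spare steel vice jaw plate, one of two or three alike, 0.28 kg, 98 mm long (its z, up while it hangs), 42 mm wide (y), 12 mm thick (x), origin at its centre; a hole 26 mm across through the thickness, 26 mm from the origin along +z. It hangs by the hole on a peg, 32 mm in front of the rail's middle, origin at z = 185 mm; it comes off when raised 8 to 18 mm and drawn 40 mm toward the tip.
- tape_measure: Yellow tape measure, 60 x 86 x 64 mm, beside the demagnetiser; origin under its centre. A bystander, to be left alone.
- oil_filter: Blue oil filter, 72 mm across, 94 mm high, at the back; origin under its centre. A bystander, to be left alone.
- pliers: Blue-handled pliers, 89 x 181 x 16 mm, left of the demagnetiser; origin under its centre. A bystander, to be left alone.
- bearing: Ball bearing, 52 mm across, 15 mm high, in front of the peg rail; origin under its centre. A bystander, to be left alone.
- tape_roll: Black tape roll, 62 mm across, 19 mm high, at the left; origin under its centre. A bystander, to be left alone.

How it is judged:
By the outcome, as a careful person would: the job done as asked, in the order asked, and still so for the second after the job is handed in, with the robot touching nothing.
Of jaw_plate_0, jaw_plate_1, jaw_plate_2 only 2 to 3 are there at a start; the rules pass over those that are not, and their reading is None.
At some moment in a run one of jaw_plate_0, jaw_plate_1, jaw_plate_2 may be knocked a few centimetres aside while the robot is not near it.
Once in a run the grip may slacken for a moment while it holds something.
It also fails if it takes over 200 s, if anything falls off the work surface, if the arm or the gripper's body presses on something with over 40 N, if the wrist force passes 120 N, or if a joint passes its speed limit or range.

ROBOT

A 7-joint arm with a two-finger parallel gripper is mounted at the origin on a cart in front of the work surface, level with it; the furniture and walls round the work are solid. World frame = base frame: x ahead of the robot, y to its left, z up, the work surface at z = 0. Lengths are in mm, angles in rad, forces in N, time in s.
With the tool pointing down it reaches from about 400 to 850 mm from the base axis. Payload 10.4 kg.
Tool frame: the origin (TCP) lies at the very end of the fingers, on their centre line; the grasp point (between the pads) lies 19 mm behind it; z points along the fingers, y is the line along which they close (so a half turn about z gives the same grasp; the last joint's range is limited). The gripper opens to 85 mm and grips with 20 to 120 N. Pads are 22 mm wide; open, the fingers measure 114 mm over their backs; the gripper's body (76 mm by 85 mm) begins 54 mm behind the grasp point. The pads swing forward as they close: fully open they stand 13 mm farther back than shut.
Start: joints at [1.242, 0.332, -0.065, 1.46, 0.022, 1.35, -0.088], TCP at [188.182, -596.019, 231.338] pointing down, gripper open.
Joint ranges: [-2.6, 2.6], [-0.5, 2.12], [-1.47, 1.34], [0.16, 2.42], [-1.27, 4.41], [0.06, 2.06], [-2.6, 2.6]. Speed limits (rad/s): [2.22, 2.22, 2.79, 2.79, 3.14, 3.14, 3.14].

INTERFACE

Orientations are given as a unit quaternion [w, x, y, z].
In Python, from station import r, cams gives the robot as it stands.
- The arm moves only by the tool play_rows, never from a script. Its argument "increments" is a list of rows, each a list of 7 numbers: the shift along the world's x, y, z in m, then the turn, a rotation vector about the world's x, y, z in rad, then the closure, from -1 (fully open) to 1 (shut). A call has exactly 8 rows; each row is the pose to reach, as a shift and turn from the pose commanded when the call began; what a row does not reach only later rows make up. A row lasts 1/10 s, in which the tool goes at most 50 mm and 8.59 degrees, less where a joint would pass 70% of its speed; a pose out of reach is approached as far as the arm can. A call with a gripper value outside its range is refused whole. The fingers move at their own pace and stop on an object; the grip force is fixed at half the most. Time passes only in rows, so rows that repeat a pose let the fingers close, or fill a call up. It gives the time, the measured TCP pose, the force, the opening and the grip force at its end, in the units of the state.
- r.sense(): the state, without advancing time (a new reading comes with each control period).
- cams.grab_frame(name): name is "scene" or "top" or "wrist"; returns the picture (400x640x3 uint8, red, green, blue); there is no depth.
- cams.calibration(name): a dict with "fx", "fy", "cx", "cy" (pixels), "world_to_cam" (4x4, takes a point from world to camera coordinates). Camera axes: x right, y down, z forward; pixel columns grow to the right and rows downward; lengths in mm; the calibration is good to about 2 mm. A picture is of the moment at which its call begins: read the wrist's pose just before it. calibration takes no time and is no camera call; for the wrist camera it gives the pose at the moment of the call.
- r.hand_in(): hands the job in; it is judged then, once.
The state is a dict: "clock": time; "joint_pos": joint angles; "dq": joint speeds; "joint_efforts": joint torques, N m; "ee_pos": TCP position; "orientation": TCP orientation; "force": force on the tool from outside, world axes, zero at the start; "moment": the same for the moment, N m; "opening": finger opening in mm; "grip_force": force on a finger pad.
Only numpy, scipy, OpenCV 4.12 (cv2) and the standard library are available. Lean on these libraries where they do the work, as an engineer would, in place of code of your own. Each camera call takes 0.05 s, during which the arm holds its last target. There are 200 camera calls.

## Working session

There is one attempt and no reset: what is moved stays moved. The work goes in short steps, Python scripts to look and compute and a tool call to move; the robot and the scene stay as the last step left them, time stands still between calls to the robot, and variables do not carry over. Pictures are saved under pics/ and viewed, at most 14 in all, crops included, and the job is handed in when it is done.

Besides the shell and the picture viewer there is one more tool, called after "Emit:" as name(argument=value, ...) on one line, values as JSON. play_rows: Moves the arm, as the interface text tells. Its arguments: {"type":"object","properties":{"increments":{"type":"array","items":{"type":"array","items":{"type":"number"}}}},"required":["increments"]}

```bash
ls; mkdir -p pics
python3 - <<'E'
from station import r,cams
import cv2
s=r.sense();print(s)
for n in("scene","top"):
    im=cams.grab_frame(n);cv2.imwrite(f"pics/{n}0.png",im[:,:,::-1])
    c=cams.calibration(n);print(n,c)
E
```

```text
pics
{'clock': 0.0, 'joint_pos': array([ 1.24240376,  0.33285365, -0.06470962,  1.46096877,  0.02162601,
        1.34984916, -0.08849836]), 'dq': array([-0.00100527,  0.00029319, -0.00052737,  0.00104691,  0.0014536 ,
       -0.00101164,  0.00130097]), 'joint_efforts': array([ 5.59387263e-04, -6.25437856e+01,  4.95822716e-02, -3.91601837e+01,
        1.62872009e-02,  9.84538696e-03, -3.50381799e-05]), 'ee_pos': array([ 188.03705388, -595.65496083,  230.51421188]), 'orientation': array([-6.75319348e-04,  9.88330985e-01,  1.52320013e-01, -1.47482956e-04]), 'force': array([0.28006517, 0.56872404, 0.57539423]), 'moment': array([-0.02744195,  0.04620069, -0.01553528]), 'grip_force': 0.0, 'opening': 85.31185262757758}
scene {'fx': 386.2909494312991, 'fy': 386.2909494312991, 'cx': 324.75936085828783, 'cy': 190.6771918058095, 'world_to_cam': array([[ 8.89785298e-01, -4.55675361e-01, -2.53394857e-02,
        -4.60180997e+02],
       [-2.67147721e-01, -4.75027858e-01, -8.38439401e-01,
         2.47913950e+02],
       [ 3.70019215e-01,  7.52800438e-01, -5.44405438e-01,
         1.34584576e+03],
       [ 0.00000000e+00,  0.00000000e+00,  0.00000000e+00,
         1.00000000e+00]])}
top {'fx': 377.0239939701177, 'fy': 377.0239939701177, 'cx': 320.0738458373331, 'cy': 198.36392060634108, 'world_to_cam': array([[ 2.10551128e-02, -9.99668899e-01,  1.47910511e-02,
        -4.18316472e+01],
       [-9.83459453e-01, -2.33712719e-02, -1.79614274e-01,
         5.66276128e+02],
       [ 1.79900489e-01, -1.07646002e-02, -9.83625913e-01,
         1.09599763e+03],
       [ 0.00000000e+00,  0.00000000e+00,  0.00000000e+00,
         1.00000000e+00]])}
```

View pics/scene0.png

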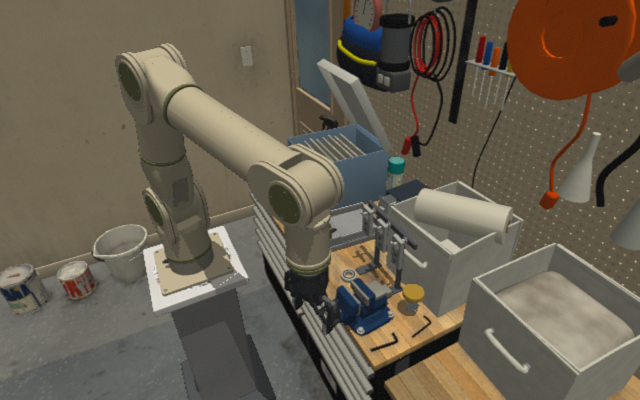

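View pics/top0.png

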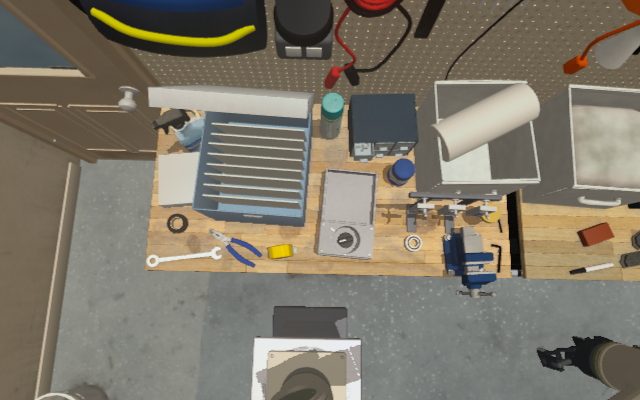

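```bash
cat > h.py <<'E'
import numpy as np,cv2
from station import r,cams
def ray(c,u,v):
    M=c["world_to_cam"];R=M[:3,:3];o=-R.T@M[:3,3]
    return o,R.T@np.array([(u-c["cx"])/c["fx"],(v-c["cy"])/c["fy"],1])
def onz(c,u,v,z):
    o,d=ray(c,u,v);return o+d*(z-o[2])/d[2]
def onx(c,u,v,x):
    o,d=ray(c,u,v);return o+d*(x-o[0])/d[0]
def proj(c,p):
    q=c["world_to_cam"]@np.append(p,1);return c["cx"]+c["fx"]*q[0]/q[2],c["cy"]+c["fy"]*q[1]/q[2]
E
python3 - <<'E'
import cv2,numpy as np
t=cv2.imread("pics/top0.png");s=cv2.imread("pics/scene0.png")
a=cv2.resize(t[160:270,310:510],None,fx=4,fy=4,interpolation=cv2.INTER_CUBIC)
b=cv2.resize(s[190:340,290:430],None,fx=4,fy=4,interpolation=cv2.INTER_CUBIC)
cv2.imwrite("pics/a.png",a);cv2.imwrite("pics/b.png",b)
E
```

```text
(no output)
```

View pics/a.png

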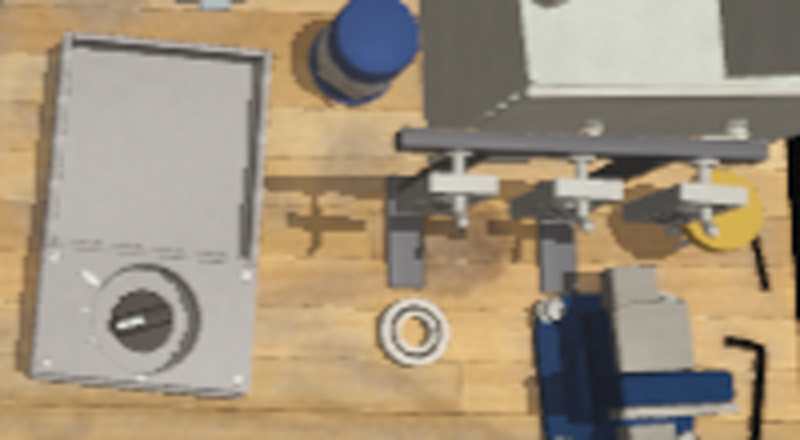

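View pics/b.png

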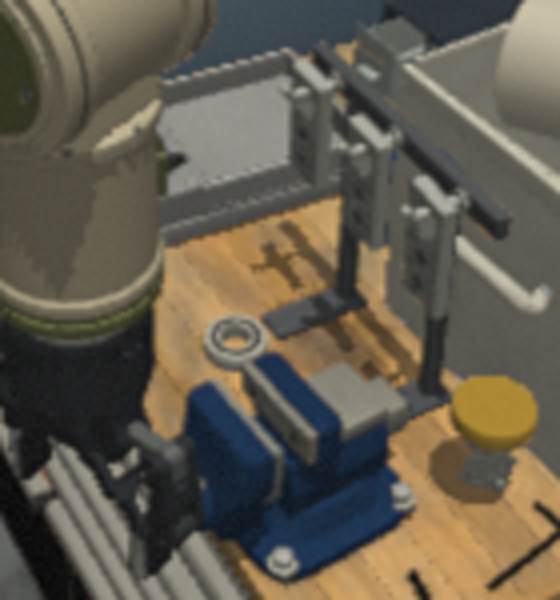

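Run:
```python
from h import *
np.set_printoptions(precision=1,suppress=True)
c=cams.calibration("top")
P=lambda x,y,z:onz(c,310+x/4,160+y/4,z)
for n,x,y,z in[("bl",32,378,62),("br",245,396,62),("tl",66,36,60),("tr",270,52,60),("well",147,320,62),("dial",142,321,55),("ptr",118,325,55),("stroke",90,278,62),("dot",140,378,62),("railL",397,139,231),("railR",767,151,231),("p0",464,186,234),("p1",588,190,234),("p2",712,195,234),("tip0",461,226,232),("tip1",585,229,232),("tip2",708,232,232),("viceTop",640,270,110),("bearing",413,333,15),("filter",375,40,94)]: print(n,P(x,y,z))
```

```text
bl [397.5 -26.5  62. ]
br [ 387.8 -183.    62. ]
tl [657.5 -46.8  60. ]
tr [ 648.7 -203.4   60. ]
well [ 441.8 -110.6   62. ]
dial [ 441.5 -107.5   55. ]
ptr [438.1 -89.6  55. ]
stroke [472.  -67.9  62. ]
dot [ 399.2 -105.8   62. ]
railL [ 549.2 -256.4  231. ]
railR [ 547.  -495.7  231. ]
p0 [ 519.  -297.9  234. ]
p1 [ 518.3 -377.4  234. ]
p2 [ 516.9 -456.9  234. ]
tip0 [ 493.5 -295.8  232. ]
tip1 [ 493.4 -375.1  232. ]
tip2 [ 493.3 -453.8  232. ]
viceTop [ 481.8 -459.5  110. ]
bearing [ 439.8 -320.1   15. ]
filter [ 651.2 -276.2   94. ]
```

Emit:
play_rows(increments=[[0.03,0.058,0,0,0,0.15,-1],[0.055,0.106,0,0,0,0.3,-1],[0.08,0.154,0,0,0,0.45,-1],[0.105,0.203,0,0,0,0.6,-1],[0.13,0.251,0,0,0,0.75,-1],[0.155,0.3,0,0,0,0.9,-1],[0.18,0.348,0,0,0,1.05,-1],[0.2,0.387,0,0,0,1.17,-1]])

```text
clock: 0.9
ee_pos: [372.2, -238.7, 231.2]
orientation: [0.0, 0.738, 0.675, -0.0]
force: [1.2, -0.4, 0.2]
opening: 85.3
grip_force: 0.0
```

Emit:
play_rows(increments=[[0.02,0.04,0,0,0,0.12,-0.5],[0.04,0.08,0,0,0,0.25,-0.2],[0.052,0.1,-0.02,0,0,0.287,0.2],[0.052,0.1,-0.05,0,0,0.287,0.2],[0.052,0.1,-0.08,0,0,0.287,0.2],[0.052,0.1,-0.08,0,0,0.287,0.2],[0.052,0.1,-0.08,0,0,0.287,0.2],[0.052,0.1,-0.08,0,0,0.287,0.2]])

```text
clock: 1.7
ee_pos: [424.7, -141.1, 152.9]
orientation: [0.001, 0.636, 0.772, 0.0]
force: [-0.6, 0.8, 1.5]
opening: 34.5
grip_force: 0.0
```

```bash
cat >> h.py <<'E'
from scipy.spatial.transform import Rotation as Ro
np.set_printoptions(precision=2,suppress=True)
def st():
    s=r.sense();q=s["orientation"];R=Ro.from_quat([*q[1:],q[0]]).as_matrix()
    print("t",round(s["clock"],2),"p",s["ee_pos"],"yaz",round(np.degrees(np.arctan2(R[1,1],R[0,1])),1),"z",R[:,2],"F",s["force"],"open",round(s["opening"],1),"grip",round(s["grip_force"],1),"q",s["joint_pos"]);return s,R
def shot(n,f,crop=None,k=1):
    im=cams.grab_frame(n)[:,:,::-1]
    if crop:u0,v0,u1,v1=crop;im=cv2.resize(im[v0:v1,u0:u1],None,fx=k,fy=k,interpolation=cv2.INTER_CUBIC)
    cv2.imwrite("pics/"+f,im)
E
python3 - <<'E'
from h import *
st();c=cams.calibration("wrist");shot("wrist","w1.png")
print(c)
np.save("c1.npy",c,allow_pickle=True)
E
```

```text
t 1.7 p [ 424.66 -141.06  152.88] yaz 11.0 z [ 0. -0. -1.] F [-0.62  0.82  1.5 ] open 34.5 grip 0.0 q [ 0.81  0.04 -0.59  1.98  0.02  1.13  0.4 ]
{'fx': 291.4724708769807, 'fy': 291.4724708769807, 'cx': 313.23073287994373, 'cy': 201.12954800809325, 'world_to_cam': array([[   0.98,    0.19,    0.  , -391.01],
       [   0.18,   -0.94,    0.29, -224.71],
       [   0.06,   -0.28,   -0.96,  240.54],
       [   0.  ,    0.  ,    0.  ,    1.  ]])}
```

View pics/w1.png

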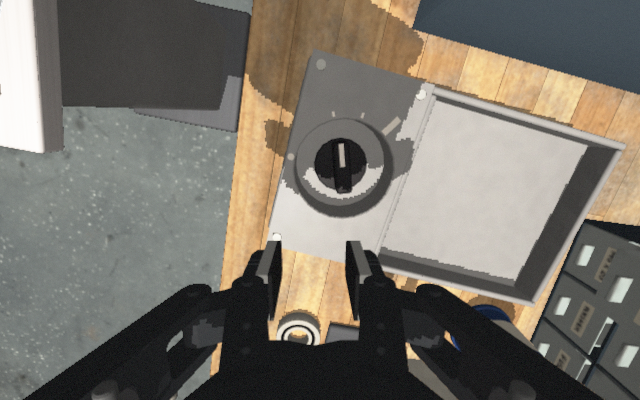

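Run:
```python
from h import *
c=np.load("c1.npy",allow_pickle=True).item()
P=lambda u,v,z:onz(c,u,v,z)[:2]
cen=P(343.5,161,62)
b=P(340,139,55);e=P(344,192,55)
for n,p in dict(well=P(343,167,62),bar=(b+e)/2,dot=P(291,157,62),stroke=P(391,127,62),tray=[P(435,88,60),P(623,147,60),P(532,301,60),P(378,247,60)],fl=P(321,64,62),fr=P(276,237,62)).items():print(n,p)
d=b-e;print("ptr az",np.degrees(np.arctan2(d[1],d[0])),np.linalg.norm(d))
w=(b+e)/2
for q in(P(291,157,62),P(391,127,62)):print(np.degrees(np.arctan2(*(q-w)[::-1])))
```

```text
well [ 443.1  -104.91]
bar [ 443.14 -105.49]
dot [ 400.35 -104.94]
stroke [472.95 -67.08]
tray [array([498.62, -32.96]), array([660.76, -46.62]), array([ 647.03, -196.06]), array([ 489.69, -169.35])]
fl [410.46 -33.45]
fr [ 399.28 -176.07]
ptr az 106.89052161187348 44.78493283746467
179.26630577455768
52.1883433780471
```

Emit:
play_rows(increments=[[0.018,0.035,0,0,0,0.07,0.25],[0.018,0.035,0,0,0,0.07,0.25],[0.018,0.035,-0.04,0,0,0.07,0.25],[0.018,0.035,-0.07,0,0,0.07,0.25],[0.018,0.035,-0.09,0,0,0.07,0.25],[0.018,0.035,-0.1,0,0,0.07,0.25],[0.018,0.035,-0.108,0,0,0.07,0.25],[0.018,0.035,-0.113,0,0,0.07,0.25]])

```text
clock: 2.55
ee_pos: [442.5, -106.0, 38.7]
orientation: [0.001, 0.609, 0.793, 0.0]
force: [0.2, 0.7, 0.6]
opening: 32.3
grip_force: 0.0
```

Emit:
play_rows(increments=[[0,0,0,0,0,0,0.4],[0,0,0,0,0,0,0.6],[0,0,0,0,0,0,0.8],[0,0,0,0,0,0,0.8],[0,0,0,0,0,0,0.8],[0,0,0,0,0,0,0.8],[0,0,0,0,0,0,0.8],[0,0,0,0,0,0,0.8]])

```text
clock: 3.35
ee_pos: [442.6, -105.8, 39.2]
orientation: [0.001, 0.609, 0.793, 0.0]
force: [-0.8, 1.3, 7.5]
opening: 12.2
grip_force: 61.7
```

Run:
```python
from h import *
s,R=st();print(s["moment"])
shot("wrist","w2.png",(200,150,440,330),3)
```

```text
t 3.35 p [ 442.63 -105.78   39.22] yaz 15.0 z [ 0. -0. -1.] F [-0.79  1.33  7.45] open 12.2 grip 61.7 q [ 0.71  0.23 -0.62  2.07  0.17  0.89  0.26]
[ 0.18  0.21 -0.01]
```

View pics/w2.png

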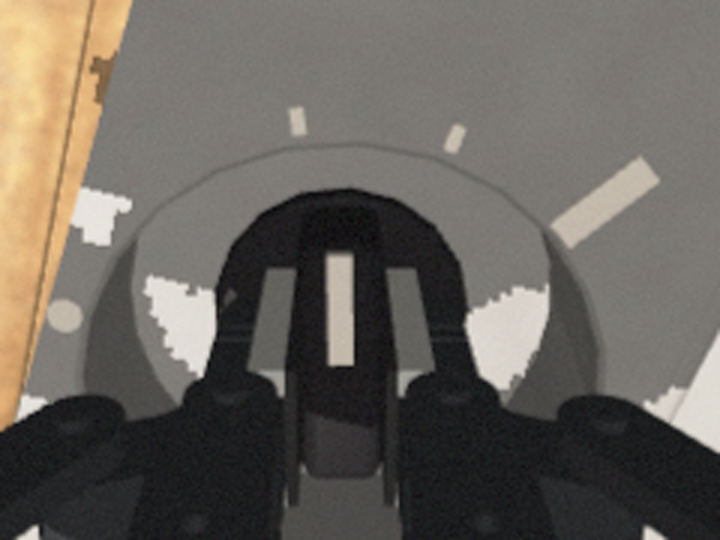

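Emit:
play_rows(increments=[[0,0,0,0,0,0.13,0.8],[0,0,0,0,0,0.26,0.8],[0,0,0,0,0,0.39,0.8],[0,0,0,0,0,0.52,0.8],[0,0,0,0,0,0.65,0.8],[0,0,0,0,0,0.78,0.8],[0,0,0,0,0,0.91,0.8],[0,0,0,0,0,1.04,0.8]])

```text
clock: 4.2
ee_pos: [441.3, -107.2, 39.2]
orientation: [-0.001, 0.132, 0.991, -0.001]
force: [-8.5, -5.9, 14.6]
opening: 12.6
grip_force: 62.8
```

Emit:
play_rows(increments=[[0,0,0,0,0,0.05,0.8],[0,0,0,0,0,0.1,0.8],[0,0,0,0,0,0.14,0.8],[0,0,0,0,0,0.16,0.8],[0,0,0,0,0,0.18,0.8],[0,0,0,0,0,0.2,0.8],[0,0,0,0,0,0.21,0.8],[0,0,0,0,0,0.21,0.8]])

```text
clock: 5.0
ee_pos: [441.2, -107.6, 39.2]
orientation: [-0.001, 0.031, 1.0, -0.001]
force: [-8.6, -4.4, 15.6]
opening: 12.3
grip_force: 63.1
```

Run:
```python
from h import *
s,R=st();print(s["moment"])
```

```text
t 5.0 p [ 441.21 -107.62   39.19] yaz 86.5 z [-0. -0. -1.] F [-8.62 -4.4  15.64] open 12.3 grip 63.1 q [ 0.88  0.27 -0.8   2.06  0.25  0.9   1.45]
[-1.07  1.79 -0.49]
```

Emit:
play_rows(increments=[[-0.001,-0.001,0,0,0,0.02,0.8],[-0.001,-0.001,0,0,0,0.04,0.8],[-0.001,-0.001,0,0,0,0.06,0.8],[-0.001,-0.001,0,0,0,0.06,0.8],[-0.001,-0.001,0,0,0,0.06,0.8],[-0.001,-0.001,0,0,0,0.06,0.8],[-0.001,-0.001,0,0,0,0.06,0.8],[-0.001,-0.001,0,0,0,0.06,0.8]])

```text
clock: 5.8
ee_pos: [441.2, -107.7, 39.2]
orientation: [0.0, 0.001, 1.0, -0.0]
force: [-3.3, -0.3, 10.3]
opening: 12.8
grip_force: 67.3
```

Run:
```python
from h import *
s,R=st();print(s["moment"])
```

```text
t 5.8 p [ 441.18 -107.72   39.24] yaz 89.8 z [ 0. -0. -1.] F [-3.31 -0.3  10.34] open 12.8 grip 67.3 q [ 0.89  0.27 -0.81  2.06  0.25  0.9   1.51]
[-0.24  0.72 -1.56]
```

Emit:
play_rows(increments=[[0,0,0,0,0,-0.04,0.8],[0,0,0,0,0,-0.05,0.8],[0,0,0,0,0,-0.05,0.5],[0,0,0,0,0,-0.05,0.25],[0,0,0,0,0,-0.05,0.25],[0,0,0,0,0,-0.05,0.25],[0,0,0.03,0,0,-0.05,0.25],[0,0,0.07,0,0,-0.05,0.25]])

```text
clock: 6.6
ee_pos: [439.5, -106.0, 107.7]
orientation: [-0.002, 0.024, 1.0, 0.001]
force: [1.1, -0.5, 0.8]
opening: 32.4
grip_force: 0.0
```

Emit:
play_rows(increments=[[0,0,0.05,0,0,0,0],[0,0,0.1,0,0,0,0],[0,0,0.15,0,0,0,-0.3],[0,0,0.2,0,0,0,-0.4],[0,0,0.22,0,0,0,-0.4],[0,0,0.22,0,0,0,-0.4],[0,0,0.22,0,0,0,-0.4],[0,0,0.22,0,0,0,-0.4]])

```text
clock: 7.4
ee_pos: [440.3, -106.6, 326.9]
orientation: [-0.001, 0.024, 1.0, 0.0]
force: [-0.2, -0.7, -0.3]
opening: 60.0
grip_force: 0.0
```

Run:
```python
from h import *
s,R=st();c=cams.calibration("wrist")
for n,p in dict(dial=(440,-108,55),off=(400,-105,62)).items():print(n,proj(c,p))
np.save("c3.npy",c,allow_pickle=True);shot("wrist","w3.png")
```

```text
t 7.4 p [ 440.31 -106.56  326.93] yaz 87.2 z [-0.  0. -1.] F [-0.17 -0.7  -0.34] open 60.0 grip 0.0 q [ 1.02 -0.06 -0.83  1.69 -0.05  1.5   1.72]
dial (np.float64(311.73258743326824), np.float64(166.52373745492923))
off (np.float64(312.43705392343617), np.float64(138.45662617746365))
```

View pics/w3.png

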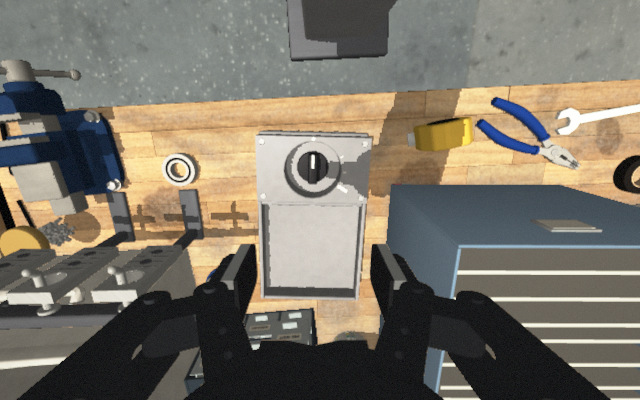

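Emit:
play_rows(increments=[[0.015,-0.04,0,0,0,0.05,-0.4],[0.03,-0.08,0,0,0,0.05,-0.4],[0.045,-0.12,0,0,0,0.05,-0.4],[0.06,-0.16,0,0,0,0.05,-0.4],[0.077,-0.191,0,0,0,0.05,-0.4],[0.077,-0.191,-0.01,0,0,0.05,-0.4],[0.077,-0.191,-0.02,0,0,0.05,-0.4],[0.077,-0.191,-0.02,0,0,0.05,-0.4]])

```text
clock: 8.25
ee_pos: [517.2, -296.3, 306.2]
orientation: [-0.001, -0.001, 1.0, 0.001]
force: [-0.4, -0.2, -0.4]
opening: 59.7
grip_force: 0.0
```

Run:
```python
from h import *
c=np.load("c3.npy",allow_pickle=True).item()
for u,v,z in((257,133,62),(371,133,62),(262,298,60),(362,297,60),(314,167,55)):print(onz(c,u,v,z))
s,R=st();c=cams.calibration("wrist")
np.save("c4.npy",c,allow_pickle=True);shot("wrist","w4.png")
```

```text
[ 389.01 -180.32   62.  ]
[396.59 -24.66  62.  ]
[ 651.15 -199.81   60.  ]
[657.31 -36.8   60.  ]
[ 440.85 -104.78   55.  ]
t 8.25 p [ 517.17 -296.32  306.16] yaz 90.2 z [-0.  0. -1.] F [-0.38 -0.17 -0.45] open 59.7 grip 0.0 q [ 1.02  0.33 -0.74  1.39  0.22  1.52  1.87]
```

View pics/w4.png

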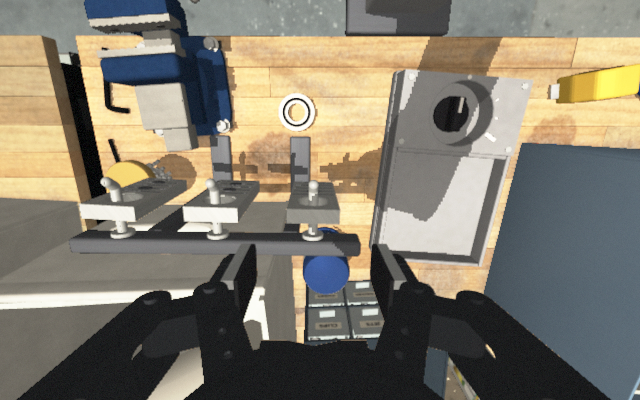

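Run:
```python
from h import *
c=np.load("c4.npy",allow_pickle=True).item()
o,_=ray(c,0,0);print("cam",o)
for n,u,v,z in(("railL",72,240,231),("railR",359,243,231),("p0topL",288,216,234),("p0topR",340,216,234),("p1L",184,213,234),("p1R",240,213,234),("p2L",81,211,234),("p2R",137,211,234),("tip0",314,186,232),("tip1",212,185,232),("tip2",110,183,232)):print(n,onz(c,u,v,z))
for p in((517,-298,234),(517,-298,136),(548,-298,231)):print(proj(c,p))
```

```text
cam [ 444.7  -296.44  449.73]
railL [ 543.4  -492.02  231.  ]
railR [ 545.64 -258.2   231.  ]
p0topL [ 521.28 -315.53  234.  ]
p0topR [ 521.19 -274.74  234.  ]
p1L [ 518.96 -396.69  234.  ]
p1R [ 518.87 -352.97  234.  ]
p2L [ 517.48 -476.61  234.  ]
p2R [ 517.39 -433.06  234.  ]
tip0 [ 497.54 -295.21  232.  ]
tip1 [ 496.93 -373.38  232.  ]
tip2 [ 495.54 -451.1   232.  ]
(np.float64(310.3523815809926), np.float64(210.87162623014436))
(np.float64(310.99547251998547), np.float64(182.6071347025349))
(np.float64(310.3784412307842), np.float64(245.55736738527463))
```

Emit:
play_rows(increments=[[0.001,0.001,-0.04,0,0,0,-0.4],[0.001,0.001,-0.08,0,0,0,-0.4],[0.001,0.001,-0.1,0,0,0,-0.4],[0.001,0.001,-0.113,0,0,0,-0.4],[0.001,0.001,-0.113,0,0,0,-0.2],[0.001,0.001,-0.113,0,0,0,0.2],[0.001,0.001,-0.113,0,0,0,0.4],[0.001,0.001,-0.113,0,0,0,0.4]])

```text
clock: 9.1
ee_pos: [519.5, -296.7, 196.6]
orientation: [0.001, -0.001, 1.0, -0.0]
force: [-1.2, 1.1, 2.1]
opening: 40.7
grip_force: 61.0
```

Emit:
play_rows(increments=[[0,0,0,0,0,0,0.4],[0,0,0,0,0,0,0.4],[0,0,0.005,0,0,0,0.4],[0,0,0.01,0,0,0,0.4],[0,0,0.013,0,0,0,0.4],[0,0,0.013,0,0,0,0.4],[0,0,0.013,0,0,0,0.4],[0,0,0.013,0,0,0,0.4]])

```text
clock: 9.9
ee_pos: [518.7, -296.6, 208.0]
orientation: [-0.0, -0.001, 1.0, 0.0]
force: [-0.8, -0.0, -3.8]
opening: 41.1
grip_force: 60.9
```

Run:
```python
from h import *
s,R=st();print(s["moment"])
```

```text
t 9.9 p [ 518.7  -296.65  208.05] yaz 90.1 z [-0.  0. -1.] F [-0.83 -0.01 -3.82] open 41.1 grip 60.9 q [ 1.02  0.37 -0.73  1.54  0.25  1.33  1.84]
[0.01 0.   0.04]
```

Emit:
play_rows(increments=[[-0.006,0,0,0,0,0,0.4],[-0.015,0,0,0,0,0,0.4],[-0.025,0,0.001,0,0,0,0.4],[-0.035,0,0.001,0,0,0,0.4],[-0.045,0,0.001,0,0,0,0.4],[-0.055,0,0.001,0,0,0,0.4],[-0.065,0,0.001,0,0,0,0.4],[-0.065,0,0.001,0,0,0,0.4]])

```text
clock: 10.7
ee_pos: [452.4, -297.2, 209.5]
orientation: [-0.0, 0.0, 1.0, -0.0]
force: [-0.3, 0.0, -3.4]
opening: 41.1
grip_force: 60.9
```

Emit:
play_rows(increments=[[0.005,0.02,0,0,0,-0.03,0.4],[0.012,0.045,0.01,0,0,-0.06,0.4],[0.025,0.07,0.02,0,0,-0.06,0.4],[0.04,0.1,0.02,0,0,-0.06,0.4],[0.055,0.125,0.02,0,0,-0.06,0.4],[0.06,0.137,0.02,0,0,-0.06,0.4],[0.06,0.137,0.02,0,0,-0.06,0.4],[0.06,0.137,0.02,0,0,-0.06,0.4]])

```text
clock: 11.5
ee_pos: [513.5, -160.7, 229.1]
orientation: [-0.0, 0.03, 1.0, -0.0]
force: [-0.3, 0.1, -2.9]
opening: 41.4
grip_force: 61.2
```

Run:
```python
from h import *
s,R=st();print(s["moment"])
```

```text
t 11.5 p [ 513.54 -160.65  229.15] yaz 86.6 z [-0. -0. -1.] F [-0.27  0.13 -2.86] open 41.4 grip 61.2 q [ 0.94  0.23 -0.82  1.66  0.17  1.33  1.6 ]
[-0.11  0.02 -0.  ]
```

Emit:
play_rows(increments=[[0.008,0,-0.01,-0.008,-0.13,0,0.4],[0.016,0,-0.02,-0.016,-0.26,0,0.4],[0.024,0,-0.03,-0.024,-0.39,0,0.4],[0.032,0,-0.04,-0.032,-0.53,0,0.4],[0.04,0,-0.05,-0.04,-0.67,0,0.4],[0.05,0,-0.06,-0.049,-0.81,0,0.4],[0.06,0,-0.07,-0.058,-0.958,0,0.4],[0.062,0,-0.079,-0.058,-0.958,0,0.4]])

```text
clock: 12.3
ee_pos: [562.2, -163.9, 191.4]
orientation: [0.362, 0.017, 0.932, -0.016]
force: [-0.5, 0.3, -3.3]
opening: 41.1
grip_force: 61.5
```

Run:
```python
from h import *
s,R=st();print(s["moment"])
shot("scene","s2.png",(270,170,430,290),5)
```

```text
t 12.3 p [ 562.17 -163.94  191.36] yaz 87.6 z [ 0.67 -0.04 -0.74] F [-0.51  0.28 -3.33] open 41.1 grip 61.5 q [ 0.63 -0.11 -0.32  2.24 -0.63  0.34  2.37]
[ 0.05  1.2  -0.05]
```

View pics/s2.png

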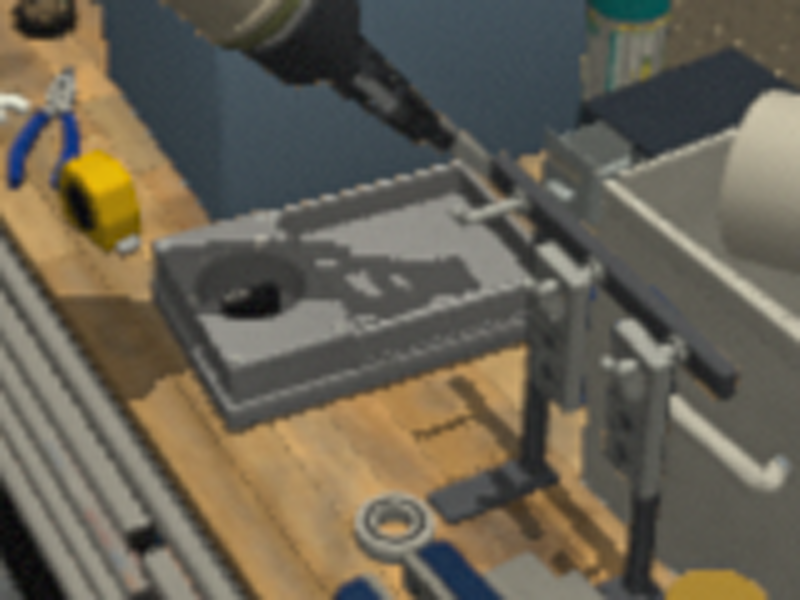

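Emit:
play_rows(increments=[[0.005,0.001,-0.02,0,0,0,0.4],[0.01,0.002,-0.04,0,0,0,0.4],[0.015,0.003,-0.06,0,0,0,0.4],[0.02,0.003,-0.075,0,0,0,0.4],[0.022,0.003,-0.09,0,0,0,0.4],[0.022,0.003,-0.097,0,0,0,0.4],[0.022,0.003,-0.1,0,0,0,0.4],[0.022,0.003,-0.1,0,0,0,0.4]])

```text
clock: 13.15
ee_pos: [585.0, -161.1, 93.8]
orientation: [0.361, 0.017, 0.932, -0.015]
force: [-0.3, 0.1, -3.0]
opening: 41.3
grip_force: 62.9
```

Run:
```python
from h import *
s,R=st();print(s["moment"])
```

```text
t 13.15 p [ 584.96 -161.14   93.77] yaz 87.6 z [ 0.67 -0.04 -0.74] F [-0.34  0.09 -2.97] open 41.3 grip 62.9 q [ 1.03  0.17 -0.78  2.25 -0.78  0.07  2.6 ]
[ 0.04  1.26 -0.01]
```

Emit:
play_rows(increments=[[0,0,-0.004,0,0,0,0.4],[0,0,-0.008,0,0,0,0.4],[0,0,-0.011,0,0,0,0.4],[0,0,-0.014,0,0,0,0.4],[0,0,-0.014,0,0,0,0.4],[0,0,-0.014,0,0,0,0.4],[0,0,-0.014,0,0,0,0.4],[0,0,-0.014,0,0,0,0.4]])

```text
clock: 13.95
ee_pos: [585.6, -160.5, 86.3]
orientation: [0.356, 0.015, 0.934, -0.012]
force: [-0.7, -0.4, -3.1]
opening: 40.9
grip_force: 63.0
```

Run:
```python
from h import *
s,R=st();print(s["moment"])
shot("scene","s3.png",(290,170,410,260),6)
```

```text
t 13.95 p [ 585.61 -160.49   86.25] yaz 87.9 z [ 0.67 -0.03 -0.75] F [-0.68 -0.41 -3.06] open 40.9 grip 63.0 q [ 1.    0.19 -0.74  2.25 -0.77  0.07  2.6 ]
[ 0.12  1.19 -0.03]
```

View pics/s3.png

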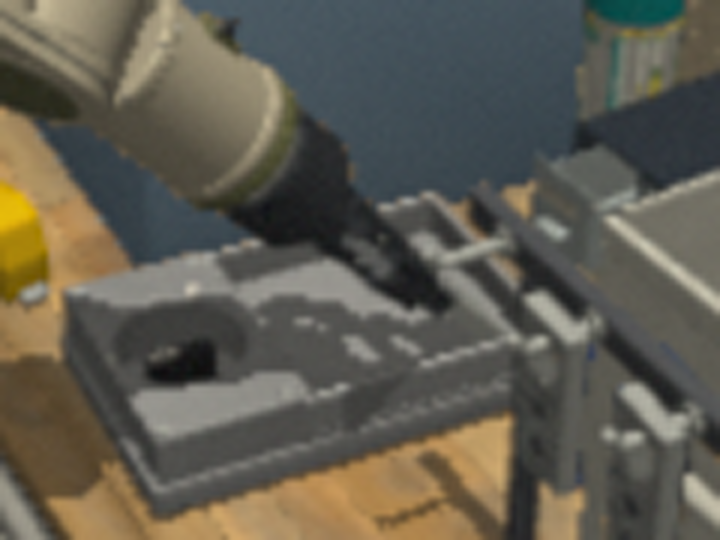

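Emit:
play_rows(increments=[[0,0,-0.003,0,0.05,0,0.4],[0,0,-0.005,0,0.05,0,0.4],[0,0,-0.005,0,0.05,0,0.4],[0,0,-0.005,0,0.05,0,0.0],[0,0,-0.005,0,0.05,0,-0.3],[0,0,-0.005,0,0.05,0,-0.3],[0,0,-0.005,0,0.05,0,-0.3],[0,0,-0.005,0,0.05,0,-0.3]])

```text
clock: 14.8
ee_pos: [585.4, -161.2, 81.2]
orientation: [0.333, 0.015, 0.943, -0.013]
force: [0.1, 0.5, 0.5]
opening: 55.6
grip_force: 0.0
```

Emit:
play_rows(increments=[[0,0,0.03,0,0.1,0,-0.3],[0,0,0.07,0,0.24,0,-0.3],[0,0,0.12,0,0.38,0,-0.3],[0,0,0.17,0,0.52,0,-0.3],[-0.02,0,0.2,0,0.65,0,-0.3],[-0.04,0,0.23,0,0.68,0,-0.3],[-0.06,0,0.23,0,0.68,0,-0.3],[-0.08,0,0.23,0,0.68,0,-0.3]])

```text
clock: 15.6
ee_pos: [507.5, -159.4, 312.3]
orientation: [-0.003, 0.008, 1.0, -0.017]
force: [0.0, 0.0, -0.5]
opening: 55.6
grip_force: 0.0
```

Run:
```python
from h import *
s,R=st()
c=cams.calibration("wrist");np.save("c5.npy",c,allow_pickle=True)
shot("wrist","w5.png")
```

```text
t 15.6 p [ 507.49 -159.39  312.3 ] yaz 89.1 z [-0.01 -0.03 -1.  ] F [ 0.02  0.02 -0.51] open 55.6 grip 0.0 q [0.18 0.09 0.02 1.58 0.03 1.47 1.75]
```

View pics/w5.png

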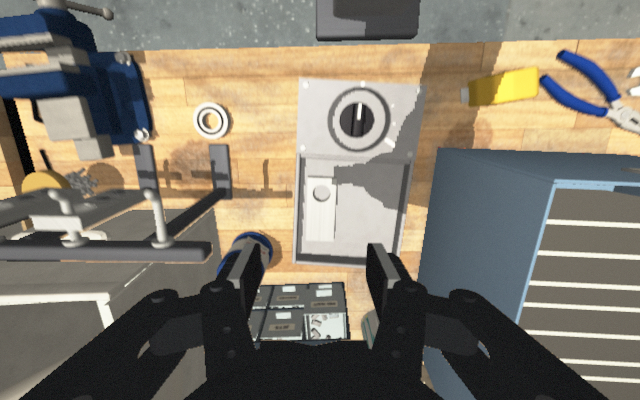

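Emit:
play_rows(increments=[[0,-0.045,0,0.03,-0.01,0.015,-0.4],[0,-0.09,0,0.03,-0.01,0.015,-0.4],[0.005,-0.135,0,0.03,-0.01,0.015,-0.4],[0.01,-0.18,0,0.03,-0.01,0.015,-0.4],[0.011,-0.216,-0.006,0.03,-0.01,0.015,-0.4],[0.011,-0.216,-0.006,0.03,-0.01,0.015,-0.4],[0.011,-0.216,-0.006,0.03,-0.01,0.015,-0.4],[0.011,-0.216,-0.006,0.03,-0.01,0.015,-0.4]])

```text
clock: 16.45
ee_pos: [517.0, -375.5, 305.3]
orientation: [0.004, 0.001, 1.0, -0.001]
force: [-0.2, -1.3, 0.3]
opening: 59.9
grip_force: 0.0
```

```bash
cat >> h.py <<'E'
def plates(ys):
    "top faces (z=234) of hanging plates: bright pixels inside window about the expected place"
    c=cams.calibration("wrist");im=cams.grab_frame("wrist");cv2.imwrite("pics/last.png",im[:,:,::-1])
    g=cv2.cvtColor(im,cv2.COLOR_RGB2GRAY)
    for y in ys:
        u,v=map(int,proj(c,(518,y,234)));u0=max(u-60,0)
        print(y,(u,v))
        for dv in(-4,0,4,8):
            row=g[v+dv,u0:u+60];k=np.where(row>150)[0]
            if len(k):print(dv,"u",u0+k[0],u0+k[-1],len(k),onz(c,u0+k[0],v+dv,234)[:2],onz(c,u0+k[-1],v+dv,234)[:2])
E
python3 - <<'E'
from h import *
s,R=st()
plates([-375,-455])
E
```

```text
t 16.45 p [ 517.01 -375.5   305.27] yaz 89.8 z [ 0.01 -0.   -1.  ] F [-0.19 -1.26  0.26] open 59.9 grip 0.0 q [ 0.42  0.33  0.18  1.32 -0.06  1.49  2.17]
-375 (313, 211)
-4 u 341 355 15 [ 514.23 -353.78] [ 514.25 -342.95]
0 u 316 357 20 [ 517.47 -373.11] [ 517.53 -341.27]
4 u 288 359 27 [ 520.73 -394.96] [ 520.83 -339.57]
8 u 290 361 24 [ 524.06 -393.49] [ 524.17 -337.86]
-455 (210, 211)
-4 u 160 236 77 [ 513.96 -493.93] [ 514.07 -435.03]
0 u 161 236 70 [ 517.24 -493.67] [ 517.35 -435.3 ]
4 u 161 236 65 [ 520.55 -494.2 ] [ 520.65 -435.57]
8 u 162 236 51 [ 523.88 -493.94] [ 523.99 -435.84]
```

Emit:
play_rows(increments=[[0.001,0.001,-0.04,0,0.005,0,-0.4],[0.001,0.001,-0.08,0,0.005,0,-0.4],[0.001,0.001,-0.1,0,0.005,0,-0.4],[0.001,0.001,-0.112,0,0.005,0,-0.4],[0.001,0.001,-0.112,0,0.005,0,-0.2],[0.001,0.001,-0.112,0,0.005,0,0.2],[0.001,0.001,-0.112,0,0.005,0,0.4],[0.001,0.001,-0.112,0,0.005,0,0.4]])

```text
clock: 17.3
ee_pos: [518.2, -375.7, 194.6]
orientation: [0.003, 0.002, 1.0, -0.002]
force: [-0.2, -1.1, 0.9]
opening: 41.0
grip_force: 60.8
```

Emit:
play_rows(increments=[[0,0,0,0,0,0,0.4],[0,0,0,0,0,0,0.4],[0,0,0.005,0,0,0,0.4],[0,0,0.01,0,0,0,0.4],[0,0,0.013,0,0,0,0.4],[0,0,0.013,0,0,0,0.4],[0,0,0.013,0,0,0,0.4],[0,0,0.013,0,0,0,0.4]])

```text
clock: 18.1
ee_pos: [517.5, -375.4, 205.9]
orientation: [0.001, 0.002, 1.0, -0.001]
force: [0.0, 0.4, -2.0]
opening: 40.8
grip_force: 60.8
```

Emit:
play_rows(increments=[[-0.006,0,0.001,0,0,0,0.4],[-0.015,0,0.001,0,0,0,0.4],[-0.025,0,0.001,0,0,0,0.4],[-0.035,0,0.001,0,0,0,0.4],[-0.045,0,0.001,0,0,0,0.4],[-0.055,0,0.001,0,0,0,0.4],[-0.07,0,0.001,0,0,0,0.4],[-0.07,0,0.001,0,0,0,0.4]])

```text
clock: 18.9
ee_pos: [445.5, -376.3, 207.6]
orientation: [0.002, 0.003, 1.0, -0.002]
force: [-0.5, -0.4, -1.6]
opening: 41.3
grip_force: 61.0
```

Emit:
play_rows(increments=[[0,0.03,0,0,0,-0.03,0.4],[0,0.07,0.01,0,0,-0.06,0.4],[0,0.11,0.02,0,0,-0.06,0.4],[0.01,0.15,0.02,0,0,-0.06,0.4],[0.03,0.19,0.02,0,0,-0.06,0.4],[0.05,0.225,0.02,0,0,-0.06,0.4],[0.06,0.25,0.02,0,0,-0.06,0.4],[0.065,0.262,0.02,0,0,-0.06,0.4]])

```text
clock: 19.7
ee_pos: [513.7, -110.3, 227.3]
orientation: [0.002, 0.03, 1.0, -0.001]
force: [1.0, -0.3, -2.3]
opening: 41.0
grip_force: 61.3
```

Run:
```python
from h import *
s,R=st();print(s["moment"])
```

```text
t 19.7 p [ 513.72 -110.25  227.3 ] yaz 86.6 z [ 0. -0. -1.] F [ 1.04 -0.32 -2.34] open 41.0 grip 61.3 q [ 0.15  0.11 -0.02  1.73  0.    1.29  1.63]
[ 0.03  0.02 -0.03]
```

Emit:
play_rows(increments=[[0.01,0,-0.01,-0.006,-0.1,0,0.4],[0.02,0,-0.02,-0.012,-0.2,0,0.4],[0.03,0,-0.03,-0.018,-0.3,0,0.4],[0.04,0,-0.04,-0.024,-0.4,0,0.4],[0.05,0,-0.05,-0.03,-0.5,0,0.4],[0.06,0,-0.06,-0.036,-0.6,0,0.4],[0.07,0,-0.07,-0.042,-0.7,0,0.4],[0.072,0,-0.079,-0.044,-0.74,0,0.4]])

```text
clock: 20.5
ee_pos: [583.3, -115.0, 146.9]
orientation: [0.364, 0.031, 0.931, -0.013]
force: [0.0, 1.2, -2.1]
opening: 41.2
grip_force: 61.3
```

Run:
```python
from h import *
s,R=st()
c=np.load("c5.npy",allow_pickle=True).item()
im=cv2.imread("pics/w5.png");g=cv2.cvtColor(im,cv2.COLOR_BGR2GRAY)
for v in(185,200,215,230,240):print(v,g[v,294:350:2])
for u,v in((305,178),(338,178),(304,241),(336,241)):print(onz(c,u,v,44))
for u,v in((303,160),(411,160),(297,257),(403,257)):print("tray",onz(c,u,v,60))
```

```text
t 20.5 p [ 583.25 -115.05  146.88] yaz 86.1 z [ 0.68 -0.05 -0.73] F [ 0.04  1.17 -2.12] open 41.2 grip 61.3 q [ 0.12 -0.05  0.03  2.29 -0.35  0.16  1.98]
185 [205 223 162 100 122 197 224 248 248 247 246 240 234 227 229 235 243 248
 246 246 232 152 206 197 216 220 218 219]
200 [185 216 110 123 124 177 226 246 246 243 242 190 121 120 144 156 190 243
 245 242 240 122 219 221 221 221 220 221]
215 [209 202  86 121 124 219 231 244 242 241 240 241 241 240 244 241 243 243
 241 240 229 219 219 220 219 218 218 220]
230 [218 180 104 123 156 217 237 242 238 240 238 239 237 236 240 240 241 240
 239 239 149 218 217 219 218 219 217 219]
240 [215 149 119 121 215 215 226 229 229 228 232 233 229 234 236 236 237 236
 236 234 214 215 214 212 216 218 218 217]
[ 521.88 -179.95   44.  ]
[ 522.3  -132.47   44.  ]
[ 620.55 -183.84   44.  ]
[ 620.6  -134.73   44.  ]
tray [ 493.54 -181.04   60.  ]
tray [495.14 -35.45  60.  ]
tray [ 639.5  -193.85   60.  ]
tray [639.33 -35.98  60.  ]
```

Emit:
play_rows(increments=[[0.002,0.002,-0.015,0,0.03,0,0.4],[0.002,0.002,-0.03,0,0.03,0,0.4],[0.002,0.002,-0.045,0,0.03,0,0.4],[0.002,0.002,-0.055,0,0.03,0,0.4],[0.002,0.002,-0.062,0,0.03,0,0.4],[0.002,0.002,-0.065,0,0.03,0,0.4],[0.002,0.002,-0.065,0,0.03,0,0.4],[0.002,0.002,-0.065,0,0.03,0,0.4]])

```text
clock: 21.3
ee_pos: [586.8, -111.9, 85.5]
orientation: [0.348, 0.028, 0.937, -0.012]
force: [-0.4, -0.2, -2.4]
opening: 41.6
grip_force: 61.3
```

Run:
```python
from h import *
st()
```

```text
t 21.3 p [ 586.77 -111.88   85.49] yaz 86.5 z [ 0.65 -0.04 -0.76] F [-0.38 -0.25 -2.44] open 41.6 grip 61.3 q [ 0.07  0.09  0.07  2.31 -0.97  0.07  2.6 ]
```

Emit:
play_rows(increments=[[0,0,-0.002,0,0.03,0,0.4],[0,0,-0.003,0,0.03,0,0.4],[0,0,-0.003,0,0.03,0,0.4],[0,0,-0.003,0,0.03,0,0.0],[0,0,-0.003,0,0.03,0,-0.3],[0,0,-0.003,0,0.03,0,-0.3],[0,0,-0.003,0,0.03,0,-0.3],[0,0,-0.003,0,0.03,0,-0.3]])

```text
clock: 22.1
ee_pos: [586.8, -111.9, 82.5]
orientation: [0.334, 0.03, 0.942, -0.012]
force: [-0.3, -0.3, -0.2]
opening: 55.8
grip_force: 0.0
```

Emit:
play_rows(increments=[[0,0,0.03,0,0.1,0,-0.3],[0,0,0.07,0,0.24,0,-0.3],[0,0,0.12,0,0.38,0,-0.3],[0,0,0.17,0,0.52,0,-0.3],[-0.02,0,0.2,0,0.65,0,-0.3],[-0.04,0,0.23,0,0.68,0,-0.3],[-0.06,0,0.23,0,0.68,0,-0.3],[-0.08,0,0.23,0,0.68,0,-0.3]])

```text
clock: 22.9
ee_pos: [508.6, -110.4, 314.2]
orientation: [-0.002, 0.023, 0.999, -0.024]
force: [0.4, 0.0, -0.6]
opening: 55.5
grip_force: 0.0
```

```bash
cat >> h.py <<'E'
def row(vs,us,g,c,z):
    for v in vs:print(v,"y%.0f..%.0f x%.0f"%(onz(c,us[0],v,z)[1],onz(c,us[1],v,z)[1],onz(c,us[0],v,z)[0]),g[v,us[0]:us[1]:2])
E
python3 - <<'E'
from h import *
st()
c=cams.calibration("wrist");im=cams.grab_frame("wrist");cv2.imwrite("pics/w6.png",im[:,:,::-1])
g=cv2.cvtColor(im,cv2.COLOR_RGB2GRAY)
u0,v0=map(int,proj(c,(500,-190,44)));u1,v1=map(int,proj(c,(640,-40,44)))
print(u0,v0,u1,v1)
row(np.linspace(v0,v1,7).astype(int),(u0,u1),g,c,44)
E
```

```text
t 22.9 p [ 508.59 -110.43  314.21] yaz 87.4 z [-0.01 -0.05 -1.  ] F [ 0.35  0.   -0.57] open 55.5 grip 0.0 q [-0.53  0.05  0.66  1.63  0.02  1.47  1.65]
266 163 370 249
163 y-190..-42 x500 [164  68  80 113 113 213 213 212 215 212 212 216 219 216 215 213 213 214
 213 214 211 211 213 215 213 216 214 214 216 215 215 217 214 214 213 206
 172 137 144 190 185 194 181 129 186 181 120 120 119 118 118 119]
177 y-192..-42 x520 [186  70  78 116 113 214 190 187 187 184 185 185 186 187 183 185 180 176
 166 165 111 215 227 245 247 243 244 244 243 243 244 241 244 245 244 140
 143 124 121 120 123 121 122 122 117 119 119 122 119 120 117 120]
191 y-194..-42 x541 [197  69  76 114 127 215 244 245 226 112 214 212 215 214 215 216 216 238
 243 243 110 164 233 244 242 159 150 217 218 217 218 216 218 188 239 239
 231 154 217 216 217 216 214 213 211 216 213 217 215 214 209 208]
206 y-197..-42 x564 [203  76  74 116 128 216 240 242 240 239 238 240 239 238 240 241 243 241
 238 241 112 211 232 240 238 238 235 239 238 236 240 239 240 239 236 237
 210 169 216 214 215 213 214 213 212 215 212 210 214 216 217 194]
220 y-199..-41 x587 [205 100  71 114 134 211 230 239 236 238 236 237 235 236 239 238 239 238
 235 236 127 147 234 237 234 237 235 236 233 234 235 237 238 236 234 237
 136 211 216 214 214 211 212 209 209 210 208 211 211 210 208  95]
234 y-201..-41 x610 [210 137  71 113 120 154 217 235 234 234 233 235 233 232 238 234 238 235
 235 233 139 204 234 235 231 234 233 235 229 233 234 236 236 234 233 228
 179 204 206 206 207 206 209 210 206 205 206 204 209 205 157  92]
249 y-203..-41 x635 [205 154  65 105 114 149 206 205 206 206 205 206 209 209 205 203 206 204
 206 204 204 205 203 203 205 204 204 206 205 203 203 206 205 205 203 204
 203 204 205 203 201 198 202 201 203 203 204 206 207 190  79  26]
```

Emit:
play_rows(increments=[[0,-0.045,0,0.05,-0.01,0.045,-0.4],[0,-0.09,0,0.05,-0.01,0.045,-0.4],[0.002,-0.135,0,0.05,-0.01,0.045,-0.4],[0.004,-0.18,0,0.05,-0.01,0.045,-0.4],[0.006,-0.225,0,0.05,-0.01,0.045,-0.4],[0.008,-0.27,0,0.05,-0.01,0.045,-0.4],[0.01,-0.315,0,0.05,-0.01,0.045,-0.4],[0.01,-0.345,-0.006,0.05,-0.01,0.045,-0.4]])

```text
clock: 23.75
ee_pos: [515.9, -459.9, 305.9]
orientation: [0.005, 0.003, 1.0, 0.003]
force: [0.1, -0.8, 0.9]
opening: 60.0
grip_force: 0.0
```

Run:
```python
from h import *
s,R=st()
plates([-455])
ct=cams.calibration("top");cs=cams.calibration("scene")
for a,b in(((462,227),(376,280)),((473,226),(392,289))):
    o1,d1=ray(ct,*a);o2,d2=ray(cs,*b)
    t=np.linalg.lstsq(np.c_[d1,-d2],o2-o1,rcond=None)[0];print("vice",o1+t[0]*d1,o2+t[1]*d2)
```

```text
t 23.75 p [ 515.95 -459.91  305.95] yaz 89.7 z [ 0.01  0.01 -1.  ] F [ 0.07 -0.78  0.92] open 60.0 grip 0.0 q [ 0.17  0.56  0.83  1.17 -0.41  1.57  2.48]
-455 (318, 212)
-4 u 318 344 6 [ 514.32 -455.31] [ 514.47 -435.1 ]
0 u 341 344 4 [ 517.75 -437.35] [ 517.77 -435.01]
4 u 340 343 4 [ 521.07 -438.06] [ 521.09 -435.71]
8 u 303 343 11 [ 524.21 -467.12] [ 524.45 -435.62]
vice [ 485.54 -446.15   85.36] [ 465.6  -438.35   80.03]
vice [ 490.73 -484.15   72.46] [ 491.02 -484.28   72.55]
```

Emit:
play_rows(increments=[[0.002,0.004,-0.04,-0.01,0.01,0,-0.4],[0.002,0.004,-0.08,-0.01,0.01,0,-0.4],[0.002,0.004,-0.1,-0.01,0.01,0,-0.4],[0.002,0.004,-0.112,-0.01,0.01,0,-0.4],[0.002,0.004,-0.112,-0.01,0.01,0,-0.2],[0.002,0.004,-0.112,-0.01,0.01,0,0.2],[0.002,0.004,-0.112,-0.01,0.01,0,0.4],[0.002,0.004,-0.112,-0.01,0.01,0,0.4]])

```text
clock: 24.6
ee_pos: [519.0, -453.2, 195.6]
orientation: [0.001, 0.002, 1.0, -0.002]
force: [-0.4, -0.2, 1.4]
opening: 41.0
grip_force: 61.1
```

Emit:
play_rows(increments=[[0,0,0,0,0,0,0.4],[0,0,0,0,0,0,0.4],[0,0,0.005,0,0,0,0.4],[0,0,0.01,0,0,0,0.4],[0,0,0.013,0,0,0,0.4],[0,0,0.013,0,0,0,0.4],[0,0,0.013,0,0,0,0.4],[0,0,0.013,0,0,0,0.4]])

```text
clock: 25.4
ee_pos: [518.7, -452.6, 207.1]
orientation: [0.0, 0.002, 1.0, -0.001]
force: [0.9, -0.1, -3.6]
opening: 41.5
grip_force: 61.1
```

Emit:
play_rows(increments=[[-0.006,0,0.001,0,0,0,0.4],[-0.015,0,0.001,0,0,0,0.4],[-0.025,0,0.001,0,0,0,0.4],[-0.035,0,0.001,0,0,0,0.4],[-0.045,0,0.001,0,0,0,0.4],[-0.055,0,0.001,0,0,0,0.4],[-0.07,0,0.001,0,0,0,0.4],[-0.07,0,0.001,0,0,0,0.4]])

```text
clock: 26.2
ee_pos: [446.3, -453.5, 208.8]
orientation: [0.0, 0.003, 1.0, -0.001]
force: [-0.4, -0.6, -2.4]
opening: 41.3
grip_force: 61.3
```

Emit:
play_rows(increments=[[0,0.03,0,0,0,-0.03,0.4],[0,0.075,0.01,0,0,-0.06,0.4],[0,0.12,0.02,0,0,-0.06,0.4],[0,0.165,0.02,0,0,-0.06,0.4],[0,0.21,0.02,0,0,-0.06,0.4],[0.02,0.25,0.02,0,0,-0.06,0.4],[0.04,0.29,0.02,0,0,-0.06,0.4],[0.06,0.32,0.02,0,0,-0.06,0.4]])

```text
clock: 27.0
ee_pos: [509.8, -129.3, 228.9]
orientation: [0.001, 0.031, 1.0, -0.0]
force: [0.5, -1.7, -2.4]
opening: 41.1
grip_force: 62.3
```

Run:
```python
from h import *
s,R=st();print(s["moment"])
```

```text
t 27.0 p [ 509.79 -129.32  228.88] yaz 86.5 z [ 0. -0. -1.] F [ 0.49 -1.7  -2.4 ] open 41.1 grip 62.3 q [-0.52  0.12  0.74  1.76 -0.08  1.29  1.75]
[-0.03 -0.03 -0.07]
```

Emit:
play_rows(increments=[[0.01,0.01,-0.01,-0.005,-0.09,0,0.4],[0.02,0.02,-0.02,-0.011,-0.18,0,0.4],[0.03,0.03,-0.03,-0.016,-0.27,0,0.4],[0.04,0.04,-0.04,-0.022,-0.36,0,0.4],[0.05,0.05,-0.05,-0.027,-0.45,0,0.4],[0.06,0.06,-0.06,-0.033,-0.55,0,0.4],[0.07,0.0645,-0.07,-0.038,-0.64,0,0.4],[0.074,0.0645,-0.08,-0.042,-0.708,0,0.4]])

```text
clock: 27.8
ee_pos: [582.9, -66.7, 148.3]
orientation: [0.349, 0.03, 0.937, -0.009]
force: [0.9, -1.5, -2.7]
opening: 41.1
grip_force: 62.4
```

Run:
```python
from h import *
st()
```

```text
t 27.8 p [582.86 -66.67 148.33] yaz 86.4 z [ 0.65 -0.04 -0.76] F [ 0.87 -1.55 -2.7 ] open 41.1 grip 62.4 q [-0.52 -0.11  0.53  2.31  0.35  0.22  1.22]
```

Emit:
play_rows(increments=[[0.003,0.002,-0.015,0,0.02,0,0.4],[0.003,0.002,-0.03,0,0.02,0,0.4],[0.003,0.002,-0.042,0,0.02,0,0.4],[0.003,0.002,-0.052,0,0.02,0,0.4],[0.003,0.002,-0.058,0,0.02,0,0.4],[0.003,0.002,-0.063,0,0.02,0,0.4],[0.003,0.002,-0.063,0,0.02,0,0.4],[0.003,0.002,-0.063,0,0.02,0,0.4]])

```text
clock: 28.6
ee_pos: [585.9, -66.4, 85.5]
orientation: [0.338, 0.03, 0.941, -0.011]
force: [-0.2, 0.0, -2.8]
opening: 41.2
grip_force: 62.4
```

Run:
```python
from h import *
st()
```

```text
t 28.6 p [585.88 -66.4   85.54] yaz 86.3 z [ 0.64 -0.04 -0.77] F [-0.19  0.01 -2.84] open 41.2 grip 62.4 q [-0.5   0.06  0.53  2.34 -0.04  0.07  1.57]
```

Emit:
play_rows(increments=[[0,0.002,-0.002,0,0.02,0,0.4],[0,0.002,-0.003,0,0.02,0,0.4],[0,0.002,-0.003,0,0.02,0,0.4],[0,0.002,-0.003,0,0.02,0,0.0],[0,0.002,-0.003,0,0.02,0,-0.3],[0,0.002,-0.003,0,0.02,0,-0.3],[0,0.002,-0.003,0,0.02,0,-0.3],[0,0.002,-0.003,0,0.02,0,-0.3]])

```text
clock: 29.4
ee_pos: [585.9, -63.9, 82.5]
orientation: [0.329, 0.03, 0.944, -0.011]
force: [0.0, 1.3, 0.3]
opening: 55.3
grip_force: 0.0
```

Emit:
play_rows(increments=[[0,0,0.03,0,0.1,0,-0.3],[0,0,0.07,0,0.24,0,-0.3],[0,0,0.12,0,0.38,0,-0.3],[0,0,0.17,0,0.52,0,-0.3],[-0.02,0,0.2,0,0.65,0,-0.3],[-0.04,-0.02,0.23,0,0.68,0,-0.3],[-0.06,-0.03,0.23,0,0.68,0,-0.3],[-0.08,-0.04,0.23,0,0.68,0,-0.3]])

```text
clock: 30.2
ee_pos: [506.6, -106.2, 315.5]
orientation: [-0.004, 0.026, 0.999, -0.022]
force: [0.4, -0.6, -0.6]
opening: 55.7
grip_force: 0.0
```

Run:
```python
from h import *
st();c=cams.calibration("wrist");print([proj(c,p) for p in((440,-107,55),(517,-297,220),(517,-376,220))])
shot("wrist","w7.png")
```

```text
t 30.2 p [ 506.62 -106.21  315.49] yaz 87.1 z [-0.01 -0.04 -1.  ] F [ 0.4  -0.56 -0.61] open 55.7 grip 0.0 q [-0.64  0.04  0.76  1.64  0.01  1.47  1.64]
[(np.float64(318.420636021219), np.float64(119.68401559249624)), (np.float64(107.52342153103442), np.float64(221.53019013822515)), (np.float64(25.233073467192014), np.float64(224.32520219777152))]
```

View pics/w7.png

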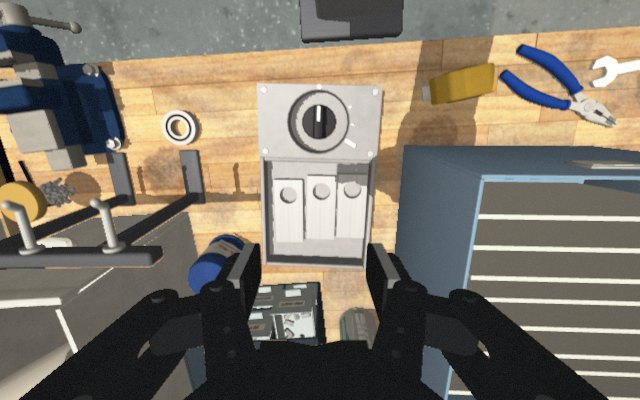

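Emit:
play_rows(increments=[[-0.03,0,0,0.04,-0.01,-0.01,0.25],[-0.066,-0.001,0,0.04,-0.01,-0.01,0.25],[-0.066,-0.001,-0.045,0.04,-0.01,-0.01,0.25],[-0.066,-0.001,-0.09,0.04,-0.01,-0.01,0.25],[-0.066,-0.001,-0.13,0.04,-0.01,-0.01,0.25],[-0.066,-0.001,-0.17,0.04,-0.01,-0.01,0.25],[-0.066,-0.001,-0.195,0.04,-0.01,-0.01,0.25],[-0.066,-0.001,-0.195,0.04,-0.01,-0.01,0.25]])

```text
clock: 31.05
ee_pos: [437.5, -105.0, 114.6]
orientation: [-0.003, 0.03, 1.0, -0.001]
force: [-0.6, 0.1, 0.7]
opening: 32.1
grip_force: 0.0
```

Run:
```python
from h import *
s,R=st()
# plates in tray still? compare from top camera: bright spots / dial bar
c=cams.calibration("wrist");im=cams.grab_frame("wrist");g=cv2.cvtColor(im,cv2.COLOR_RGB2GRAY)
u,v=map(int,proj(c,(440.5,-107,55)));print(u,v)
v0=v-45
row((v0+10,v0+18,v0+26,v0+34),(u-50,u+50),g,c,55)
```

```text
t 31.05 p [ 437.46 -104.99  114.63] yaz 86.6 z [-0.01 -0.   -1.  ] F [-0.6   0.08  0.72] open 32.1 grip 0.0 q [-0.64  0.04  0.8   2.08 -0.03  1.04  1.69]
310 220
185 y-141..-70 x411 [224 224 221 222 219 220 214 168 128 116 126 146 221 219 217 217 219 218
 218 215 217 213 215 213 214 215 214 212 212 210 211 211 211 209 209 209
 209 211 211 196 179 119 123 106 115 120 115 114 116 117]
193 y-142..-70 x417 [219 221 212 141 114 114 116 113 151 217 219 217 218 217 216 215 134  41
  63  68  69  59  17  18  17  23  13  12  22  24  35  31  34  29  59 114
 114 113 114 116 113 114 116 115 115 117 112  99 112 117]
201 y-143..-70 x423 [133  71 114 113 112 113 153 215 216 215 215 216 192  27  30  28  29  30
  32  36  27  37  64  66 247 254 254  50  47  37  25  36  35  28  30  33
  33  23 100 115 114 113 116 114 117 115 115 115 113  86]
209 y-143..-70 x429 [ 68  82 113 115 113 132 162 215 215 216 215 121  25  32  30  34  29  26
  25  26  32  33  28  31 152 178 168  31  29  19  20  33  32  26  33  29
  26  23  27  43 115 114 114 115 116 117 113 110 114 107]
```

Emit:
play_rows(increments=[[0.003,-0.002,-0.02,0,0.01,0,0.25],[0.003,-0.0025,-0.04,0,0.01,0,0.25],[0.003,-0.0025,-0.058,0,0.01,0,0.25],[0.003,-0.0025,-0.07,0,0.01,0,0.25],[0.003,-0.0025,-0.075,0,0.01,0,0.25],[0.003,-0.0025,-0.075,0,0.01,0,0.5],[0.003,-0.0025,-0.075,0,0.01,0,0.8],[0.003,-0.0025,-0.075,0,0.01,0,0.8]])

```text
clock: 31.9
ee_pos: [443.3, -107.8, 43.3]
orientation: [-0.005, 0.03, 1.0, -0.0]
force: [-2.5, -0.1, 5.3]
opening: 12.4
grip_force: 59.3
```

Emit:
play_rows(increments=[[0,0,0,0,0,0,0.8],[0,0,0,0,0,0,0.8],[0,0,0,0,0,0,0.8],[0,0,0,0,0,0,0.8],[0,0,0,0,0,-0.1,0.8],[0,0,0,0,0,-0.2,0.8],[0,0,0,0,0,-0.3,0.8],[0,0,0,0,0,-0.4,0.8]])

```text
clock: 32.7
ee_pos: [443.3, -107.9, 43.3]
orientation: [-0.005, 0.23, 0.973, 0.001]
force: [-2.0, -0.2, 8.3]
opening: 12.2
grip_force: 59.6
```

Run:
```python
from h import *
s,R=st();print(s["moment"])
```

```text
t 32.7 p [ 443.33 -107.89   43.32] yaz 63.5 z [-0.01  0.   -1.  ] F [-2.04 -0.23  8.3 ] open 12.2 grip 59.6 q [-0.64  0.24  0.86  2.12 -0.23  0.89  1.46]
[-0.17  0.59  0.04]
```

Emit:
play_rows(increments=[[-0.001,0,0,0,0,-0.13,0.8],[-0.002,0,0,0,0,-0.26,0.8],[-0.002,0,0,0,0,-0.39,0.8],[-0.002,0,0,0,0,-0.52,0.8],[-0.002,0,0,0,0,-0.65,0.8],[-0.002,0,0,0,0,-0.78,0.8],[-0.002,0,0,0,0,-0.91,0.8],[-0.002,0,0,0,0,-1.04,0.8]])

```text
clock: 33.5
ee_pos: [443.1, -107.9, 43.4]
orientation: [-0.002, 0.683, 0.73, 0.005]
force: [7.6, -1.9, -5.4]
opening: 12.2
grip_force: 59.0
```

Emit:
play_rows(increments=[[0,0,0,0,0,-0.13,0.8],[0,0,0,0,0,-0.26,0.8],[0,0,0,0,0,-0.38,0.8],[0,0,0,0,0,-0.5,0.8],[0,0,0,0,0,-0.6,0.8],[0,0,0,0,0,-0.65,0.8],[0,0,0,0,0,-0.66,0.8],[0,0,0,0,0,-0.66,0.8]])

```text
clock: 34.3
ee_pos: [443.0, -107.9, 43.4]
orientation: [-0.002, 0.882, 0.472, 0.006]
force: [6.7, -2.4, -3.3]
opening: 12.0
grip_force: 59.4
```

Run:
```python
from h import *
s,R=st();print(s["moment"]);c=cams.calibration("wrist");print(proj(c,(440.5,-107.5,55)),proj(c,(472.5,-67.5,62)))
shot("wrist","w8.png",(200,120,460,320),3)
```

```text
t 34.3 p [ 443.04 -107.91   43.41] yaz -33.7 z [ 0.01  0.01 -1.  ] F [ 6.73 -2.38 -3.29] open 12.0 grip 59.4 q [-0.93  0.38  1.23  2.14 -0.47  0.92 -0.02]
[-0.5  -1.44 -0.15]
(np.float64(308.1767954161875), np.float64(267.86609266611464)) (np.float64(317.59239638725825), np.float64(170.53755165581623))
```

View pics/w8.png

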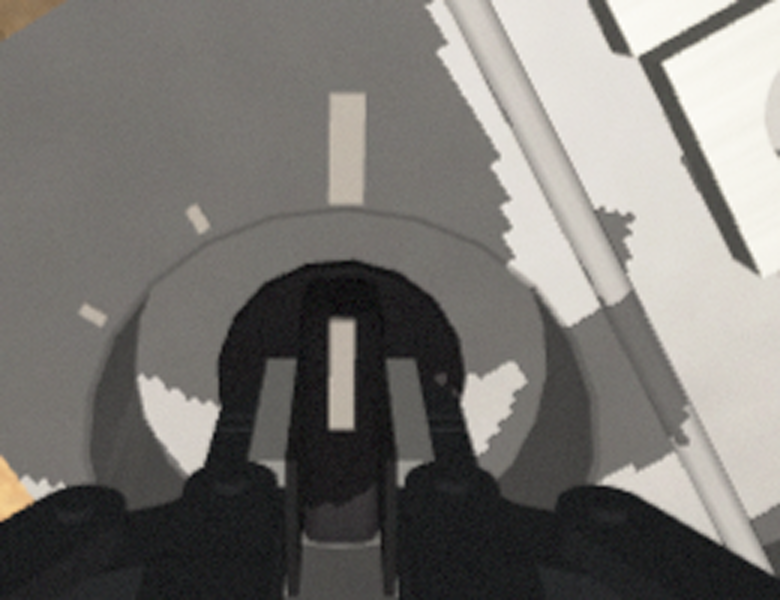

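Emit:
play_rows(increments=[[0,0,0,0,0,-0.015,0.8],[0,0,0,0,0,-0.015,0.8],[0,0,0,0,0,-0.015,0.8],[0,0,0,0,0,-0.015,0.8],[0,0,0,0,0,-0.015,0.8],[0,0,0,0,0,-0.015,0.8],[0,0,0,0,0,-0.015,0.8],[0,0,0,0,0,-0.015,0.8]])

```text
clock: 35.15
ee_pos: [443.1, -107.9, 43.4]
orientation: [-0.002, 0.885, 0.465, 0.006]
force: [5.9, -1.6, -1.8]
opening: 12.5
grip_force: 59.4
```

Emit:
play_rows(increments=[[0,0,0,0,0,0,0.8],[0,0,0,0,0,0,0.8],[0,0,0,0,0,0,0.8],[0,0,0,0,0,0,0.8],[0,0,0,0,0,0,0.8],[0,0,0,0,0,0,0.8],[0,0,0,0,0,0,0.8],[0,0,0,0,0,0,0.8]])

```text
clock: 35.95
ee_pos: [443.0, -107.9, 43.4]
orientation: [-0.002, 0.885, 0.465, 0.006]
force: [5.7, -2.0, -3.3]
opening: 12.6
grip_force: 59.4
```

Emit:
play_rows(increments=[[0,0,0,0,0,0,0.8],[0,0,0,0,0,0,0.8],[0,0,0,0,0,0,0.8],[0,0,0,0,0,0,0.8],[0,0,0,0,0,0,0.8],[0,0,0,0,0,0,0.8],[0,0,0,0,0,0,0.8],[0,0,0,0,0,0,0.8]])

```text
clock: 36.75
ee_pos: [443.1, -107.9, 43.4]
orientation: [-0.002, 0.885, 0.465, 0.006]
force: [6.1, -2.4, -1.4]
opening: 12.3
grip_force: 59.4
```

Emit:
play_rows(increments=[[0,0,0,0,0,0,0.8],[0,0,0,0,0,0,0.8],[0,0,0,0,0,0,0.8],[0,0,0,0,0,0,0.8],[0,0,0,0,0,0,0.8],[0,0,0,0,0,0,0.8],[0,0,0,0,0,0,0.8],[0,0,0,0,0,0,0.8]])

```text
clock: 37.55
ee_pos: [443.1, -107.9, 43.4]
orientation: [-0.002, 0.885, 0.465, 0.006]
force: [6.8, -1.4, -2.7]
opening: 12.3
grip_force: 59.4
```

Emit:
play_rows(increments=[[0,0,0,0,0,0,0.8],[0,0,0,0,0,0,0.8],[0,0,0,0,0,0,0.8],[0,0,0,0,0,0,0.8],[0,0,0,0,0,0,0.8],[0,0,0,0,0,0,0.8],[0,0,0,0,0,0,0.8],[0,0,0,0,0,0,0.8]])

```text
clock: 38.35
ee_pos: [443.0, -107.9, 43.4]
orientation: [-0.002, 0.885, 0.465, 0.006]
force: [6.6, -2.2, -1.4]
opening: 12.5
grip_force: 59.4
```

Run:
```python
from h import *
s,R=st();c=cams.calibration("wrist");print(proj(c,(440.5,-107.5,55)))
im=cams.grab_frame("wrist");g=cv2.cvtColor(im,cv2.COLOR_RGB2GRAY)
for v in(155,165,175,185,232,245,258):
    k=np.where(g[v,295:330]>165)[0]+295;print(v,k.mean(),len(k))
```

```text
t 38.35 p [ 443.01 -107.91   43.41] yaz -34.5 z [ 0.01  0.01 -1.  ] F [ 6.62 -2.19 -1.41] open 12.5 grip 59.4 q [-0.93  0.38  1.23  2.14 -0.47  0.92 -0.03]
(np.float64(308.2308208658321), np.float64(267.92397547903624))
155 313.5 12
165 313.5 12
175 313.5 12
185 313.5 10
232 313.5 6
245 313.5 6
258 313.0 7
```

Emit:
play_rows(increments=[[0,0,0,0,0,0.13,0.8],[0,0,0,0,0,0.26,0.8],[0,0,0,0,0,0.39,0.8],[0,0,0,0,0,0.52,0.8],[0,0,0,0,0,0.65,0.8],[0,0,0,0,0,0.78,0.8],[0,0,0,0,0,0.91,0.8],[0,0,0,0,0,1.04,0.8]])

```text
clock: 39.2
ee_pos: [443.1, -107.9, 43.4]
orientation: [-0.003, 0.535, 0.845, 0.003]
force: [8.2, -2.3, -6.5]
opening: 12.0
grip_force: 58.9
```

Emit:
play_rows(increments=[[0,0,0,0,0,0.13,0.8],[0,0,0,0,0,0.26,0.8],[0,0,0,0,0,0.39,0.8],[0,0,0,0,0,0.52,0.8],[0,0,0,0,0,0.65,0.8],[0,0,0,0,0,0.78,0.8],[0,0,0,0,0,0.91,0.8],[0,0,0,0,0,1.02,0.8]])

```text
clock: 40.0
ee_pos: [443.2, -107.8, 43.4]
orientation: [-0.003, 0.054, 0.999, -0.001]
force: [8.6, -1.9, -6.1]
opening: 12.0
grip_force: 58.9
```

Emit:
play_rows(increments=[[0,0,0,0,0,0.03,0.8],[0,0,0,0,0,0.06,0.8],[0,0,0,0,0,0.08,0.8],[0,0,0,0,0,0.1,0.8],[0,0,0,0,0,0.1,0.8],[0,0,0,0,0,0.1,0.8],[0,0,0,0,0,0.1,0.8],[0,0,0,0,0,0.1,0.8]])

```text
clock: 40.8
ee_pos: [443.2, -107.8, 43.4]
orientation: [-0.003, 0.008, 1.0, -0.001]
force: [8.2, -0.2, -5.4]
opening: 12.2
grip_force: 61.5
```

Run:
```python
from h import *
s,R=st();print(s["moment"])
```

```text
t 40.8 p [ 443.17 -107.82   43.44] yaz 89.1 z [-0.01 -0.   -1.  ] F [ 8.25 -0.15 -5.4 ] open 12.2 grip 61.5 q [-0.57  0.21  0.77  2.12 -0.19  0.88  1.87]
[-0.12 -1.76 -0.93]
```

Against the stop. Back off the twist, release, rise.

Emit:
play_rows(increments=[[0,0,0,0,0,-0.03,0.8],[0,0,0,0,0,-0.035,0.8],[0,0,0,0,0,-0.035,0.5],[0,0,0,0,0,-0.035,0.25],[0,0,0,0,0,-0.035,0.25],[0,0,0,0,0,-0.035,0.25],[0,0,0.03,0,0,-0.035,0.25],[0,0,0.07,0,0,-0.035,0.25]])

```text
clock: 41.6
ee_pos: [439.2, -107.9, 112.0]
orientation: [-0.008, 0.025, 1.0, -0.001]
force: [0.6, 1.0, 0.9]
opening: 32.5
grip_force: 0.0
```

Emit:
play_rows(increments=[[0,0,0.05,0,0,0,0],[0.01,0,0.1,0,0,0,0],[0.02,0,0.15,0,0,0,-0.3],[0.04,0,0.2,0,0,0,-0.4],[0.06,0,0.2,0,0,0,-0.4],[0.06,0,0.2,0,0,0,-0.4],[0.06,0,0.2,0,0,0,-0.4],[0.06,0,0.2,0,0,0,-0.4]])

```text
clock: 42.4
ee_pos: [499.7, -108.0, 311.6]
orientation: [-0.006, 0.025, 1.0, -0.001]
force: [-0.5, 0.5, -0.3]
opening: 59.4
grip_force: 0.0
```

Run:
```python
from h import *
st();shot("wrist","w9.png")
```

```text
t 42.4 p [ 499.71 -108.01  311.57] yaz 87.1 z [-0.01 -0.   -1.  ] F [-0.52  0.47 -0.27] open 59.4 grip 0.0 q [-0.67  0.04  0.83  1.65 -0.03  1.48  1.68]
```

View pics/w9.png

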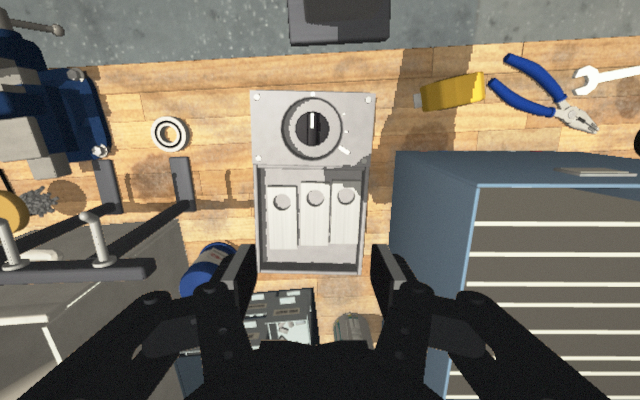

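The picture shows all three plates flat in the tray (near (282,215), (315,210) and (345,210)). The dial pointer is at the off dot (near (312,120)), and the hand is clear of everything.

```bash
python3 -c "
from station import r
print(r.hand_in())"
```

```text
the job is handed in; nothing more can be done
None
```

The job is done and handed in: I turned the dial to off, laid all three jaw plates flat in the tray, ran the demagnetiser at the long stroke for about 4 s, turned the dial back to off, and left the hand clear of everything.

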